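Seat three castings in their drilling nests

ROBOT

A 7-joint arm with a two-finger parallel gripper is mounted at the origin on the work surface. World frame = base frame: x ahead of the robot, y to its left, z up, the work surface at z = 0. Lengths are in m, angles in degrees, forces in N, time in s.
With the tool pointing down it reaches from about 0.425 to 0.875 m from the base axis. Payload 4.7 kg.
Tool frame: the origin (TCP) lies midway between the tips of the shut fingers; the grasp point (between the pads) lies 19 mm behind it; y points along the fingers, x is the direction in which the jaws open and shut, and the axes are right-handed (so a half turn about y gives the same grasp; the last joint's range is limited). The gripper opens to 87 mm and grips with 3 to 60 N. Pads are 19 mm wide; open, the fingers measure 117 mm over their backs; the gripper's body (75 mm by 190 mm) begins 51 mm behind the grasp point.
Start: joints at [66.927, 18.392, -4.016, 83.108, 1.295, 78.541, -3.26], TCP at [0.263, -0.594, 0.223] pointing down, gripper open.
Joint ranges: [-163.93, 163.93], [-17.29, 119.83], [-79.2, 71.16], [3.27, 140.29], [-89.18, 269.18], [5.43, 117.66], [-154.24, 154.24]. Speed limits (degrees/s): [147.25, 147.25, 180, 180, 180, 180, 180].

INTERFACE

Orientations are given as [roll, pitch, yaw] about the fixed x, y, z axes, in that order (R = Rz(yaw) Ry(pitch) Rx(roll)).
In Python, from cell import env gives the robot as it stands.
- The arm moves only by the tool carry_out, never from a script. Its argument "targets" is a list of rows, each a list of 2 entries, a list of its own where there are three numbers: the shift along the tool's x, y, z in mm, then the turn, a rotation vector about the tool's x, y, z in degrees. A call has 1 to 12 rows; each row shifts and turns the commanded pose from where the row before left it, along the tool's axes as they then stand; what a row does not reach is not made up. A row lasts 1/10 s, in which the tool goes at most 50 mm and 8.59 degrees, less where a joint would pass 70% of its speed; a pose out of reach is approached as far as the arm can. A call with a gripper value outside its range is refused whole. "jaw" is the opening, from 0 (shut) to 1 (fully open), set as the call begins (left out, the last holds). The fingers move at their own pace and stop on an object; "squeeze" is the grip in N (left out, the last holds). Time passes only in rows, so rows that do not move let the fingers close. It gives the time, the measured TCP pose, the force and the opening at its end, in the units of the state.
- env.get_obs(): the state, without advancing time (a new reading comes with each control period).
- env.read_camera(name): name is "scene" or "top"; returns the picture (384x512x3 uint8, red, green, blue); there is no depth.
- env.get_calibration(name): a dict with "fx", "fy", "cx", "cy" (pixels), "R" (3x3) and "t" (3): a world point X has camera coordinates R X + t. Camera axes: x right, y down, z forward; pixel columns grow to the right and rows downward; lengths in m; the calibration is good to about 2 mm. A picture is of the moment at which its call begins. get_calibration takes no time and is no camera call.
- env.sign_off(): hands the job in, once; it reports no verdict.
Trained networks look in the newest picture that a camera, given by its name, has taken for a name from the list of things; names that differ only in an ending like _2 or _b are one class to them, and where a whole thing is asked for, a point or a joint stands for the part that bears it (a point fixed in the world has none). Each returns a list of dicts, best first, with "p" (0 to 1); they miss things now and then, are a little off and sometimes report something else, mostly with a low value. They report only what shows in the picture. A call takes as long as a camera call.
- env.outline_of(camera, label): "mask" (384x512 bool, what is visible of it) and "xy" ([column, row] in pixels, amid what is visible of it).
The state is a dict: "time_s": time; "qpos": joint angles; "joint_velocities": joint speeds; "effort": joint torques, N m; "tool_pos": TCP position; "tool_rot": TCP orientation; "force": force on the tool from outside, world axes, zero at the start; "wrist_torque": the same for the moment, N m; "grip_width": finger opening in m.
Only numpy, scipy, OpenCV 4.12 (cv2) and the standard library are available. Lean on these libraries where they do the work, as an engineer would, in place of code of your own. Each camera call takes 0.05 s, during which the arm holds its last target.

TASK

Before drilling, push the three aluminium castings that stand proud in the steel nests down with a light press of a fingertip, one after another: first the one with the broad round boss, then the one with the slim round pin, last the one with the square post. Each must be fully home, its rim flush with its nest and staying so when let go, before you go on to the next; do not press hard, and lift nothing. Leave the spare casting on the table, the brush and the stud where they are.

Things in the scene. Friction and masses are not known exactly. Their poses are not given: they have to be found in the camera images.
- nest_boss: fixed dark steel nest, a square block 108 x 108 mm and 46 mm high with an open 84 mm square well that holds the casting with the broad boss; origin at the centre of its underside on the table, z up, x and y along its sides
- boss_top (a point): centre of the top face of the broad boss, on the nest's axis. The casting is a bare aluminium square cup 76 x 76 mm, 22 mm high, walls 4 mm, with a broad round boss 48 mm in diameter whose flat top is 34 mm above the casting's underside (12 mm above its rim), rising from its middle. Seated, this point is 58 mm above the table and the cup's rim is flush with the nest's top; at the start it is 7 to 12 mm higher
- cast_boss (a joint): how far the casting with the broad boss has been pushed down into its nest, in m, positive downwards: 0.008 is seated (rim flush with the nest, a firm stop), at the start it reads -0.004 to 0.001 (standing 12 to 7 mm proud). It slides straight down under about 4 N and stays where it is left. Beneath it is a damped sprung pad (1.5 N per mm after about 4 N, 12 mm of give) that yields under further pushing, carrying the casting below flush, and rises back when let go
- nest_pin: fixed dark steel nest, a square block 108 x 108 mm and 46 mm high with an open 84 mm square well that holds the casting with the slim round pin; origin at the centre of its underside on the table, z up, x and y along its sides
- pin_top (a point): centre of the top face of the slim round pin, on the nest's axis. The casting is a bare aluminium square cup 76 x 76 mm, 22 mm high, walls 4 mm, with a slim round pin 14 mm in diameter whose flat top is 52 mm above the casting's underside (30 mm above its rim), rising from its middle. Seated, this point is 76 mm above the table and the cup's rim is flush with the nest's top; at the start it is 7 to 12 mm higher
- cast_pin (a joint): how far the casting with the slim round pin has been pushed down into its nest, in m, positive downwards: 0.008 is seated (rim flush with the nest, a firm stop), at the start it reads -0.004 to 0.001 (standing 12 to 7 mm proud). It slides straight down under about 4 N and stays where it is left. Beneath it is a damped sprung pad (1.5 N per mm after about 4 N, 12 mm of give) that yields under further pushing, carrying the casting below flush, and rises back when let go
- nest_square: fixed dark steel nest, a square block 108 x 108 mm and 46 mm high with an open 84 mm square well that holds the casting with the square post; origin at the centre of its underside on the table, z up, x and y along its sides
- square_top (a point): centre of the top face of the square post, on the nest's axis. The casting is a bare aluminium square cup 76 x 76 mm, 22 mm high, walls 4 mm, with a square post 30 x 30 mm whose flat top is 42 mm above the casting's underside (20 mm above its rim), rising from its middle. Seated, this point is 66 mm above the table and the cup's rim is flush with the nest's top; at the start it is 7 to 12 mm higher
- cast_square (a joint): how far the casting with the square post has been pushed down into its nest, in m, positive downwards: 0.008 is seated (rim flush with the nest, a firm stop), at the start it reads -0.004 to 0.001 (standing 12 to 7 mm proud). It slides straight down under about 4 N and stays where it is left. Beneath it is a damped sprung pad (1.5 N per mm after about 4 N, 12 mm of give) that yields under further pushing, carrying the casting below flush, and rises back when let go
- spare: loose bystander: an aluminium casting like the one with the slim pin (76 x 76 mm, 52 mm high), standing on the table in no nest; origin at the centre of its underside
- brush: loose bystander: chip brush about 180 mm long lying on the table; origin under its middle, x along its length
- stud: loose bystander: steel stud standing on the table, 70 mm high, 16 mm in diameter with a 26 mm wide head; origin at the centre of its underside

How it is judged (in metres and radians):
On the way, in this order (a step that is already met when the one before it is completed fails the run):
1. the casting with the broad boss is home while the other two still stand proud (value of joint cast_boss above 0.0065 m and value of joint each of cast_pin, cast_square below 0.0035 m), for 0.1 s.
2. the casting with the slim pin is home too while the one with the square post still stands proud (value of joint each of cast_boss, cast_pin above 0.0065 m and value of joint cast_square below 0.0035 m), for 0.1 s.
3. the casting with the square post is home too (value of joint each of cast_boss, cast_pin, cast_square above 0.0065 m), for 0.1 s.
At the end, for the whole second after the job is handed in: all three castings are home in their nests (pushed in to within 1.5 mm of the stop), their pads have risen again so that the rims are flush within 2.5 mm, and the spare casting, brush and stud are within 20 mm of where they were (all of step 3 and z of boss_top in the frame of nest_boss above 0.0555 m and z of pin_top in the frame of nest_pin above 0.0735 m and z of square_top in the frame of nest_square above 0.0635 m and distance of each of spare, brush, stud from where it was at the start of the episode below 0.02 m); the robot touches nothing.
It fails at once if a nest or its casting is pushed with more than 25 N (contact force between any of the fingers, the arm and nest_boss above 25 N or contact force between any of the fingers, the arm and nest_pin above 25 N or contact force between any of the fingers, the arm and nest_square above 25 N).
It fails at once if a casting is lifted in its nest (value of joint any of cast_boss, cast_pin, cast_square below -0.008 m).
It fails at once if the spare casting, brush or stud is moved more than 20 mm (distance of any of spare, brush, stud from where it was at the start of the episode above 0.02 m).
It also fails if it takes over 51 s, if anything falls off the work surface, if the arm or the gripper's body presses on something with over 40 N, if the wrist force passes 120 N, or if a joint passes its speed limit or range.

## Working session

There is one attempt and no reset: what is moved stays moved. The work goes in short steps, Python scripts to look and compute and a tool call to move; the robot and the scene stay as the last step left them, time stands still between calls to the robot, and variables do not carry over. Pictures are saved under pics/ and viewed, and the job is handed in when it is done.

Besides the shell and the picture viewer there is one more tool, called after "Call:" by a JSON object that holds its "api" and its "payload". carry_out: Moves the arm, as the interface text tells. Its arguments: {"type":"object","properties":{"targets":{"type":"array","items":{"type":"array"}},"jaw":{"type":"number"},"squeeze":{"type":"number"}},"required":["targets"]}

```bash
mkdir -p pics; ls
python3 - <<'E'
from cell import env
import cv2
for c in ("scene","top"):
    im=env.read_camera(c); cv2.imwrite(f"pics/{c}0.png",im[:,:,::-1])
    k=env.get_calibration(c); print(c,k)
    for n in ("nest_boss","nest_pin","nest_square","boss_top","pin_top","square_top","spare","brush","stud"):
        r=env.outline_of(c,n)
        print(n,[(round(d["p"],2),[round(float(v),1) for v in d["xy"]],int(d["mask"].sum())) for d in r[:3]])
print(env.get_obs())
E
```

```text
pics
scene {'fx': 356.4568282115588, 'fy': 356.4568282115588, 'cx': 254.66695545841313, 'cy': 187.07614364118155, 'R': array([[ 0.46816122,  0.88342899, -0.01944987],
       [ 0.56612358, -0.31676457, -0.76102845],
       [-0.67847562,  0.34527298, -0.64842687]]), 't': array([-0.25177387, -0.27105019,  1.22506947])}
nest_boss [(0.89, [143.7, 240.4], 2996)]
nest_pin [(0.8, [317.6, 160.2], 1717)]
nest_square [(0.62, [273.2, 229.4], 2780)]
boss_top [(0.56, [142.6, 236.1], 1225)]
pin_top [(0.63, [318.3, 151.4], 701), (0.48, [273.9, 221.5], 1207)]
square_top [(0.93, [274.1, 219.7], 1207)]
spare [(0.82, [227.4, 172.8], 808)]
brush [(0.53, [272.1, 220.5], 1083)]
stud [(0.81, [187.0, 289.7], 308), (0.68, [316.0, 162.1], 1733), (0.29, [139.2, 234.3], 1273)]
top {'fx': 356.01497538572863, 'fy': 356.01497538572863, 'cx': 251.48862266668814, 'cy': 189.6130172410051, 'R': array([[-0.0217824 , -0.99957892, -0.01917074],
       [-0.98585852,  0.0246624 , -0.16575509],
       [ 0.16615809,  0.01528909, -0.98598059]]), 't': array([0.02167577, 0.57219103, 0.75727669])}
nest_boss [(0.58, [373.7, 202.9]
[... 393 characters left out ...]
, 120.3], 165)]
{'time_s': 1.0, 'qpos': array([66.92755086, 18.39206844, -4.01658282, 83.1076106 ,  1.29501364,
       78.54319643, -3.25993536]), 'joint_velocities': array([-0.03572065,  0.02690859, -0.06601101,  0.05704235,  0.01512275,
        0.11714472, -0.01142666]), 'effort': array([-2.28696395e-04, -4.91113687e+01, -4.03561899e-01, -3.12779617e+01,
       -6.39034831e-02,  3.37801455e-02, -3.49036789e-06]), 'tool_pos': array([ 0.26311714, -0.59437043,  0.22258443]), 'tool_rot': array([-9.00027228e+01, -2.26398604e-03, -6.61182279e+01]), 'force': array([0.48589048, 0.43412897, 0.30309764]), 'wrist_torque': array([0.02747573, 0.00293872, 0.04337988]), 'grip_width': 0.08707140370136385}
```

View pics/scene0.png

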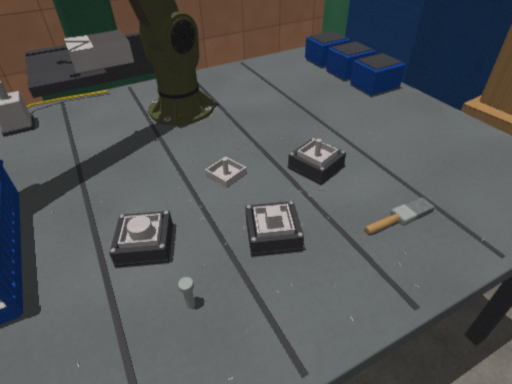

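View pics/top0.png

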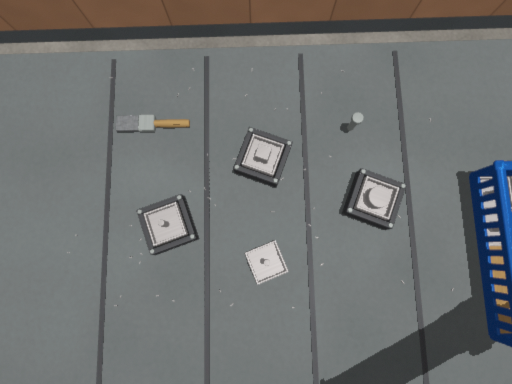

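Run:
```python
import cv2, numpy as np
def crop(f,x,y,w=32): 
    im=cv2.imread(f); c=im[y-w:y+w,x-w:x+w]; c=cv2.resize(c,(256,256),interpolation=cv2.INTER_CUBIC); 
    for i in range(0,256,40): c[:4,i]=255; c[:4,i]=(0,255,255); c[i,:6]=(0,255,255)
    return c
a=np.hstack([crop("pics/scene0.png",143,236),crop("pics/scene0.png",318,157),crop("pics/scene0.png",273,225)])
b=np.hstack([crop("pics/top0.png",376,199),crop("pics/top0.png",167,224),crop("pics/top0.png",263,156)])
cv2.imwrite("pics/crops.png",np.vstack([a,b]))
```

```text
(no output)
```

View pics/crops.png

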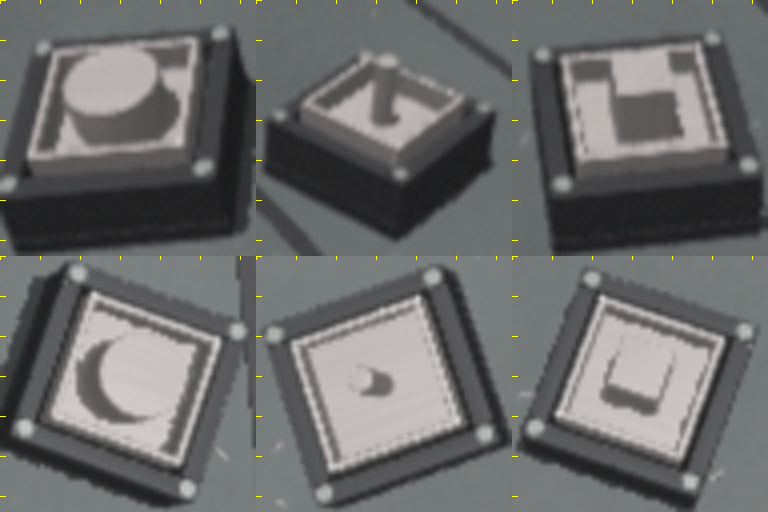

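```bash
cat > h.py <<'E'
import numpy as np
from cell import env
K={c:env.get_calibration(c) for c in("scene","top")}
def ray(c,u,v):
    k=K[c]; d=k["R"].T@np.array([(u-k["cx"])/k["fx"],(v-k["cy"])/k["fy"],1]); return -k["R"].T@k["t"],d
def onz(c,u,v,z):
    o,d=ray(c,u,v); return o+d*(z-o[2])/d[2]
def tri(p,q):
    o1,d1=ray("scene",*p);o2,d2=ray("top",*q)
    s=np.linalg.lstsq(np.array([d1,-d2]).T,o2-o1,rcond=None)[0]
    a,b=o1+s[0]*d1,o2+s[1]*d2; return (a+b)/2,np.linalg.norm(a-b)
E
python3 - <<'E'
from h import *
np.set_printoptions(precision=4,suppress=True)
D={"boss":dict(t=((344,167),[(78,17),(238,75),(187,233),(25,172)],(145,119)),s=((111,204),[(43,47),(220,34),(203,167),(8,185)],(110,82)),h=.058),
"pin":dict(t=((135,192),[(19,79),(177,20),(229,178),(68,238)],(106,122)),s=((286,125),[(110,57),(229,108),(144,174),(23,115)],(131,62)),h=.076),
"square":dict(t=((231,124),[(80,23),(233,75),(179,226),(23,172)],(132,110)),s=((241,193),[(30,55),(201,39),(236,165),(50,185)],(129,73)),h=.066)}
for n,d in D.items():
    px=lambda k,p:(d[k][0][0]+p[0]/4-.375,d[k][0][1]+p[1]/4-.375)
    for k,c in(("t","top"),("s","scene")):
        P=np.array([onz(c,*px(k,p),.047) for p in d[k][1]]); e=np.linalg.norm(P-np.roll(P,-1,0),axis=1)
        print(n,c,"screws",P.mean(0),e, "top@",onz(c,*px(k,d[k][2]),d["h"]+.0095))
    print("  tri top",*tri(px("s",d["s"][2]),px("t",d["t"][2])))
for c,n in(("scene","stud"),("top","stud"),("top","spare"),("scene","spare")):
    r=env.outline_of(c,n)[0]; print(n,onz(c,*r["xy"],.04))
o=env.get_obs(); print(o["time_s"],o["tool_pos"],o["force"])
E
```

```text
boss top screws [ 0.5478 -0.2716  0.047 ] [0.094  0.095  0.0939 0.0946] top@ [ 0.5473 -0.272   0.0675]
boss scene screws [ 0.5466 -0.2686  0.047 ] [0.094  0.0934 0.0935 0.0952] top@ [ 0.55   -0.2696  0.0675]
  tri top [ 0.5478 -0.2709  0.0663] 0.0030021234679276595
pin top screws [0.5004 0.2027 0.047 ] [0.0944 0.0944 0.0943 0.0939] top@ [0.5007 0.2019 0.0855]
pin scene screws [0.4987 0.2057 0.047 ] [0.0938 0.0949 0.0949 0.0933] top@ [0.4986 0.2052 0.0855]
  tri top [0.501  0.2022 0.0876] 0.0017336240809203607
square top screws [ 0.6541 -0.0195  0.047 ] [0.094  0.0944 0.0944 0.0947] top@ [ 0.6539 -0.021   0.0755]
square scene screws [ 0.6528 -0.0168  0.047 ] [0.0947 0.0934 0.0939 0.0943] top@ [ 0.6553 -0.0187  0.0755]
  tri top [ 0.6546 -0.0198  0.0752] 0.0026551305464562404
stud [ 0.7225 -0.2321  0.04  ]
stud [ 0.7328 -0.237   0.04  ]
spare [ 0.407  -0.0213  0.04  ]
spare [ 0.4531 -0.0305  0.04  ]
1.2 [ 0.2631 -0.5944  0.2226] [ 0.1133 -0.2713  0.1523]
```

Run:
```python
from h import *
np.set_printoptions(precision=3,suppress=True)
for z in(0,.1,.2):
    print(z,[onz("top",u,v,z)[:2] for u,v in((475,170),(500,162),(500,335),(490,290))],[onz("scene",u,v,z)[:2] for u,v in((5,165),(20,215),(20,290),(5,315))])
def pr(c,X):
    k=K[c];q=k["R"]@np.array(X)+k["t"];return q[0]/q[2]*k["fx"]+k["cx"],q[1]/q[2]*k["fy"]+k["cy"]
print(pr("scene",(.263,-.594,.223)),pr("top",(.263,-.594,.223)))
from scipy.spatial.transform import Rotation as Ro
o=env.get_obs();R=Ro.from_euler("xyz",o["tool_rot"],degrees=True).as_matrix();print(R)
p=o["tool_pos"];wp=[(.263,-.594,.30),(.547,-.27,.11),(.5,.204,.11),(.6535,-.018,.11)]
a=p
for w in wp: print(w,R.T@(np.array(w)-a)*1000);a=np.array(w)
```

```text
0 [array([ 0.615, -0.526]), array([ 0.633, -0.588]), array([ 0.24 , -0.535]), array([ 0.337, -0.525])] [array([ 0.069, -0.538]), array([ 0.312, -0.505]), array([ 0.541, -0.51 ]), array([ 0.587, -0.535])]
0.1 [array([ 0.594, -0.464]), array([ 0.61 , -0.519]), array([ 0.264, -0.472]), array([ 0.349, -0.463])] [array([ 0.246, -0.495]), array([ 0.448, -0.468]), array([ 0.637, -0.472]), array([ 0.675, -0.492])]
0.2 [array([ 0.573, -0.402]), array([ 0.587, -0.449]), array([ 0.287, -0.409]), array([ 0.361, -0.402])] [array([ 0.423, -0.452]), array([ 0.583, -0.43 ]), array([ 0.734, -0.433]), array([ 0.763, -0.45 ])]
(np.float64(-81.74193126019279), np.float64(134.03212148735952)) (np.float64(628.2917003058474), np.float64(352.23956916667964))
[[ 0.405 -0.     0.914]
 [-0.914 -0.     0.405]
 [ 0.    -1.    -0.   ]]
(0.263, -0.594, 0.3) [ -0.38  -77.415   0.048]
(0.547, -0.27, 0.11) [-181.315  189.97   390.856]
(0.5, 0.204, 0.11) [-452.453   -0.035  148.899]
(0.6535, -0.018, 0.11) [265.135   0.014  50.495]
```

Call:
{"api": "carry_out", "payload": {"targets": [[[0,-45,0],[0,0,0]],[[0,-45,0],[0,0,0]],[[-20,0,43],[0,0,0]],[[-20,0,43],[0,0,0]],[[-20,0,43],[0,0,0]],[[-20,0,43],[0,0,0]],[[-20,0,43],[0,0,0]],[[-20,0,43],[0,0,0]],[[-20,0,43],[0,0,0]],[[-20,0,43],[0,0,0]],[[-20,0,43],[0,0,0]]], "jaw": 0}}

```text
time_s: 2.3
tool_pos: [0.5451, -0.2716, 0.3129]
tool_rot: [-90.0, -0.0, -66.1]
force: [1.1, -0.4, 0.5]
grip_width: 0.0072
```

Call:
{"api": "carry_out", "payload": {"targets": [[[-1,40,2],[0,0,0]],[[0,45,0],[0,0,0]],[[0,45,0],[0,0,0]],[[0,45,0],[0,0,0]],[[0,30,0],[0,0,0]],[[0,10,0],[0,0,0]],[[0,0,0],[0,0,0]],[[0,0,0],[0,0,0]]]}}

```text
time_s: 3.1
tool_pos: [0.5468, -0.2719, 0.0995]
tool_rot: [-89.9, -0.1, -66.1]
force: [0.7, 0.6, 0.5]
grip_width: 0.0008
```

Run:
```python
from h import *
import cv2
a=env.read_camera("scene");b=env.read_camera("top")
f=lambda im,x,y:cv2.resize(im[y-64:y+64,x-64:x+64],(400,400),interpolation=2)
cv2.imwrite("pics/a1.png",np.hstack([f(a,143,226),f(b,376,199)])[:,:,::-1])
o=env.get_obs();print(o["time_s"],o["tool_pos"],o["force"],o["grip_width"])
```

```text
3.2 [ 0.54716464 -0.27214696  0.10011546] [0.53871381 0.1355475  0.57887673] 0.0005023529949567439
```

View pics/a1.png

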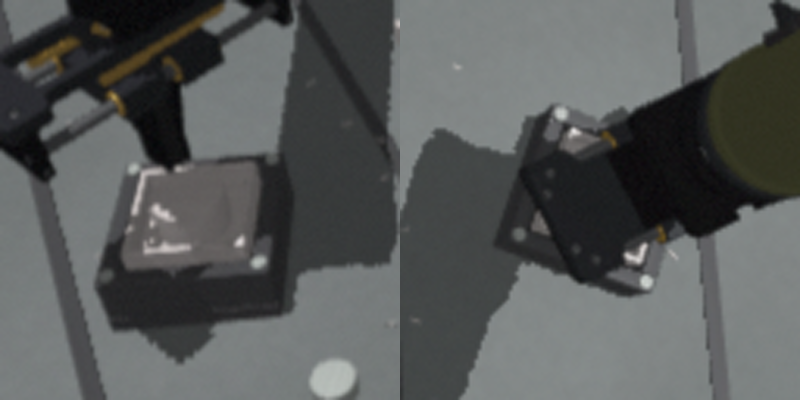

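Call:
{"api": "carry_out", "payload": {"targets": [[[0,12,0],[0,0,0]],[[0,10,0],[0,0,0]],[[0,5,0],[0,0,0]],[[0,1,0],[0,0,0]],[[0,1,0],[0,0,0]],[[0,1,0],[0,0,0]],[[0,1,0],[0,0,0]],[[0,1,0],[0,0,0]],[[0,1,0],[0,0,0]],[[0,1,0],[0,0,0]]]}}

```text
time_s: 4.2
tool_pos: [0.5459, -0.2716, 0.0641]
tool_rot: [-90.0, -0.0, -66.1]
force: [-1.4, 0.6, 4.3]
grip_width: 0.0005
```

Call:
{"api": "carry_out", "payload": {"targets": [[[0,1,0],[0,0,0]],[[0,1,0],[0,0,0]],[[0,1,0],[0,0,0]],[[0,1,0],[0,0,0]],[[0,1,0],[0,0,0]],[[0,0,0],[0,0,0]]]}}

```text
time_s: 4.8
tool_pos: [0.5458, -0.2715, 0.0585]
tool_rot: [-90.0, -0.0, -66.1]
force: [-0.5, -1.1, 2.8]
grip_width: 0.0007
```

Call:
{"api": "carry_out", "payload": {"targets": [[[0,1,0],[0,0,0]],[[0,1,0],[0,0,0]],[[0,1,0],[0,0,0]],[[0,0,0],[0,0,0]],[[0,0,0],[0,0,0]]]}}

```text
time_s: 5.3
tool_pos: [0.5459, -0.2715, 0.0562]
tool_rot: [-90.0, -0.0, -66.1]
force: [-0.5, 0.1, 7.2]
grip_width: 0.0005
```

Call:
{"api": "carry_out", "payload": {"targets": [[[0,1,0],[0,0,0]],[[0,1,0],[0,0,0]],[[0,0,0],[0,0,0]],[[0,0,0],[0,0,0]]]}}

```text
time_s: 5.7
tool_pos: [0.5459, -0.2715, 0.0546]
tool_rot: [-90.0, -0.0, -66.1]
force: [-2.9, 0.7, 9.5]
grip_width: 0.0004
```

Force follows the pad law (about 9.5 N, 3.4 mm below seat), so the casting is on its stop. Next I lift slowly, then go up and over toward the pin.

Call:
{"api": "carry_out", "payload": {"targets": [[[0,-1,0],[0,0,0]],[[0,-2,0],[0,0,0]],[[0,-3,0],[0,0,0]],[[0,-10,0],[0,0,0]],[[0,-30,0],[0,0,0]],[[0,-40,0],[0,0,0]],[[-45,-10,15],[0,0,0]],[[-45,0,15],[0,0,0]],[[-45,0,15],[0,0,0]],[[-45,0,15],[0,0,0]],[[-45,0,15],[0,0,0]]]}}

```text
time_s: 6.8
tool_pos: [0.5221, -0.0336, 0.1495]
tool_rot: [-90.0, -0.0, -66.1]
force: [0.6, 0.2, 0.1]
grip_width: 0.0003
```

Run:
```python
from h import *
import cv2
a=env.read_camera("scene");b=env.read_camera("top")
f=lambda im,x,y:cv2.resize(im[y-32:y+32,x-32:x+32],(400,400),interpolation=2)
cv2.imwrite("pics/a2.png",np.hstack([f(a,143,236),f(b,376,199)])[:,:,::-1])
o=env.get_obs();print(o["time_s"],o["tool_pos"],o["force"],o["tool_rot"])
from scipy.spatial.transform import Rotation as Ro
R=Ro.from_euler("xyz",o["tool_rot"],degrees=True).as_matrix()
print(R.T@(np.array([.5,.2035,.11])-o["tool_pos"])*1000)
```

```text
6.9 [ 0.5219505  -0.02667841  0.14984643] [ 1.01550131 -0.46359156  0.132841  ] [-89.95846583   0.17123299 -65.45965991]
[-218.38291049   40.55408098   75.60380528]
```

View pics/a2.png

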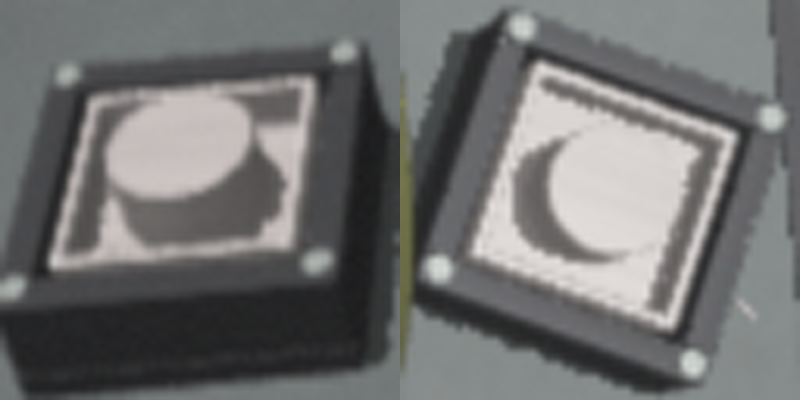

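The boss casting's rim is now flush: the front wall of the cup no longer shows in the scene crop. Next I continue to the pin.

Call:
{"api": "carry_out", "payload": {"targets": [[[-44,0,15],[0,0,0]],[[-44,0,15],[0,0,0]],[[-44,0,15],[0,0,0]],[[-44,0,15],[0,0,0]],[[-42,0,15],[0,0,0]],[[0,0,0],[0,0,0]],[[0,0,0],[0,0,0]],[[0,0,0],[0,0,0]]]}}

```text
time_s: 7.7
tool_pos: [0.5036, 0.1925, 0.1491]
tool_rot: [-90.1, -0.1, -66.2]
force: [0.0, -0.4, 0.2]
grip_width: 0.0005
```

Run:
```python
from h import *
o=env.get_obs();print(o["time_s"],o["tool_pos"],o["force"],o["tool_rot"],o["qpos"])
from scipy.spatial.transform import Rotation as Ro
R=Ro.from_euler("xyz",o["tool_rot"],degrees=True).as_matrix()
print(R.T@(np.array([.5,.2035,.09])-o["tool_pos"])*1000)
```

```text
7.7 [0.50358626 0.19253102 0.14912369] [ 0.01223931 -0.41562078  0.21525169] [-9.00725825e+01 -5.07258655e-02 -6.62339788e+01] [ 10.60338422  10.87095974 -37.88293062 103.25362251   7.20753149
  68.35935532 -95.69084676]
[-11.53640986  59.11201026   1.21327464]
```

Call:
{"api": "carry_out", "payload": {"targets": [[[-11,10,1],[0,0,0]],[[0,25,0],[0,0,0]],[[0,14,0],[0,0,0]],[[0,0,0],[0,0,0]],[[0,0,0],[0,0,0]]]}}

```text
time_s: 8.2
tool_pos: [0.4998, 0.2045, 0.1003]
tool_rot: [-90.0, 0.0, -66.2]
force: [0.4, -0.4, 0.4]
grip_width: 0.0004
```

Run:
```python
from h import *
import cv2
a=env.read_camera("scene");b=env.read_camera("top")
f=lambda im,x,y:cv2.resize(im[y-40:y+40,x-40:x+40],(400,400),interpolation=2)
cv2.imwrite("pics/a3.png",np.hstack([f(a,318,150),f(b,167,224)])[:,:,::-1])
o=env.get_obs();print(o["time_s"],o["tool_pos"],o["force"],o["tool_rot"])
```

```text
8.3 [0.50050642 0.20493541 0.10134625] [-0.27372593  0.50036828 -0.23328644] [-8.99249164e+01 -1.25897888e-02 -6.61511027e+01]
```

View pics/a3.png

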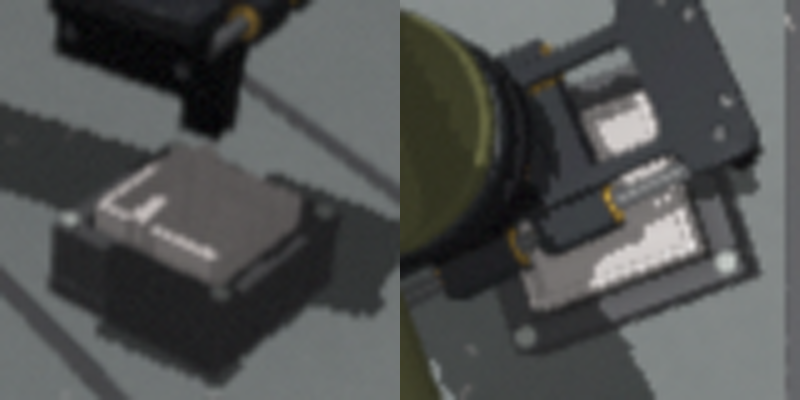

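Call:
{"api": "carry_out", "payload": {"targets": [[[0,7,0],[0,0,0]],[[0,4,0],[0,0,0]],[[0,1,0],[0,0,0]],[[0,1,0],[0,0,0]],[[0,1,0],[0,0,0]],[[0,1,0],[0,0,0]],[[0,1,0],[0,0,0]],[[0,1,0],[0,0,0]],[[0,1,0],[0,0,0]],[[0,0,0],[0,0,0]]]}}

```text
time_s: 9.3
tool_pos: [0.4999, 0.2049, 0.0825]
tool_rot: [-90.0, -0.0, -66.1]
force: [-1.5, -0.7, 5.0]
grip_width: 0.0006
```

Contact at about z 0.0825 or above, with the expected ~4–5 N. I continue.

Call:
{"api": "carry_out", "payload": {"targets": [[[0,1,0],[0,0,0]],[[0,1,0],[0,0,0]],[[0,1,0],[0,0,0]],[[0,1,0],[0,0,0]],[[0,1,0],[0,0,0]],[[0,1,0],[0,0,0]],[[0,1,0],[0,0,0]],[[0,1,0],[0,0,0]],[[0,0,0],[0,0,0]],[[0,0,0],[0,0,0]]]}}

```text
time_s: 10.3
tool_pos: [0.4999, 0.2049, 0.0748]
tool_rot: [-90.0, -0.0, -66.1]
force: [-1.5, -0.7, 6.4]
grip_width: 0.0005
```

Call:
{"api": "carry_out", "payload": {"targets": [[[0,1,0],[0,0,0]],[[0,1,0],[0,0,0]],[[0,0,0],[0,0,0]],[[0,0,0],[0,0,0]]]}}

```text
time_s: 10.7
tool_pos: [0.4999, 0.2049, 0.0731]
tool_rot: [-90.0, -0.0, -66.1]
force: [-2.6, -1.6, 8.5]
grip_width: 0.0007
```

Call:
{"api": "carry_out", "payload": {"targets": [[[0,-1,0],[0,0,0]],[[0,-2,0],[0,0,0]],[[0,-3,0],[0,0,0]],[[0,-10,0],[0,0,0]],[[0,-30,0],[0,0,0]],[[0,-30,0],[0,0,0]],[[44,0,8],[0,0,0]],[[44,0,8],[0,0,0]],[[44,0,8],[0,0,0]],[[44,0,8],[0,0,0]],[[44,0,8],[0,0,0]],[[44,0,8],[0,0,0]]]}}

```text
time_s: 11.9
tool_pos: [0.6515, -0.0189, 0.1488]
tool_rot: [-90.0, -0.0, -66.1]
force: [0.3, 0.2, 0.2]
grip_width: 0.0006
```

Run:
```python
from h import *
import cv2
a=env.read_camera("scene");b=env.read_camera("top")
f=lambda im,x,y:cv2.resize(im[y-32:y+32,x-32:x+32],(400,400),interpolation=2)
cv2.imwrite("pics/a4.png",np.hstack([f(a,318,157),f(b,167,224)])[:,:,::-1])
o=env.get_obs();print(o["time_s"],o["tool_pos"],o["force"],o["tool_rot"])
from scipy.spatial.transform import Rotation as Ro
R=Ro.from_euler("xyz",o["tool_rot"],degrees=True).as_matrix()
print(R.T@(np.array([.6535,-.0185,.09])-o["tool_pos"])*1000)
```

```text
12.0 [ 0.65305273 -0.02656278  0.14767085] [-0.92087196 -0.54033084 -0.5686463 ] [-90.04250769  -0.23222867 -66.74501496]
[-7.46483296 57.63838295  3.63707086]
```

View pics/a4.png

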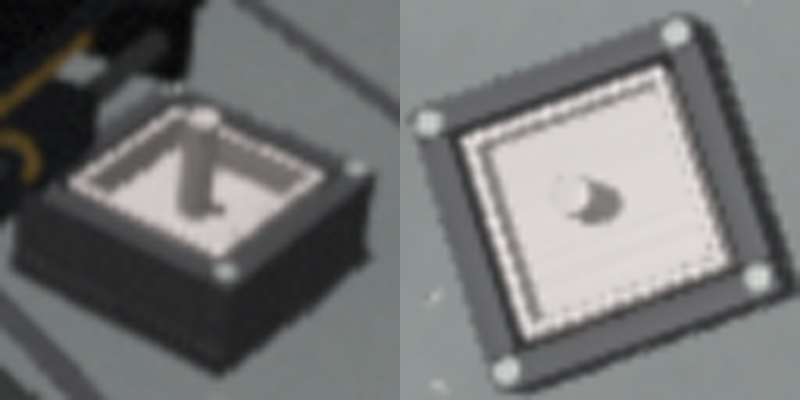

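The pin casting is flush. The reading after the move was still settling, so I settle first and then descend to z ~0.09.

Call:
{"api": "carry_out", "payload": {"targets": [[[0,0,0],[0,0,0]],[[0,0,0],[0,0,0]],[[0,20,0],[0,0,0]],[[0,25,0],[0,0,0]],[[0,12,0],[0,0,0]],[[0,0,0],[0,0,0]],[[0,0,0],[0,0,0]]]}}

```text
time_s: 12.7
tool_pos: [0.6508, -0.0161, 0.0923]
tool_rot: [-90.0, -0.0, -66.0]
force: [0.2, -0.9, 0.7]
grip_width: 0.0005
```

Call:
{"api": "carry_out", "payload": {"targets": [[[3,7,1],[0,0,0]],[[0,6,0],[0,0,0]],[[0,1,0],[0,0,0]],[[0,1,0],[0,0,0]],[[0,1,0],[0,0,0]],[[0,1,0],[0,0,0]],[[0,1,0],[0,0,0]],[[0,1,0],[0,0,0]],[[0,1,0],[0,0,0]],[[0,0,0],[0,0,0]]]}}

```text
time_s: 13.7
tool_pos: [0.6529, -0.0194, 0.0719]
tool_rot: [-90.0, -0.0, -66.1]
force: [-1.0, -0.0, 3.9]
grip_width: 0.0002
```

Call:
{"api": "carry_out", "payload": {"targets": [[[0,1,0],[0,0,0]],[[0,1,0],[0,0,0]],[[0,1,0],[0,0,0]],[[0,1,0],[0,0,0]],[[0,1,0],[0,0,0]],[[0,1,0],[0,0,0]],[[0,1,0],[0,0,0]],[[0,1,0],[0,0,0]],[[0,0,0],[0,0,0]],[[0,0,0],[0,0,0]]]}}

```text
time_s: 14.7
tool_pos: [0.6529, -0.0194, 0.0642]
tool_rot: [-90.0, -0.0, -66.1]
force: [-2.8, -0.8, 7.0]
grip_width: 0.0008
```

Call:
{"api": "carry_out", "payload": {"targets": [[[0,1,0],[0,0,0]],[[0,1,0],[0,0,0]],[[0,0,0],[0,0,0]],[[0,0,0],[0,0,0]]]}}

```text
time_s: 15.1
tool_pos: [0.6529, -0.0194, 0.0626]
tool_rot: [-90.0, -0.0, -66.1]
force: [-2.1, 0.2, 10.1]
grip_width: 0.0005
```

Call:
{"api": "carry_out", "payload": {"targets": [[[0,-1,0],[0,0,0]],[[0,-2,0],[0,0,0]],[[0,-3,0],[0,0,0]],[[0,-10,0],[0,0,0]],[[0,-35,0],[0,0,0]],[[0,-45,0],[0,0,0]],[[0,-45,-10],[0,0,0]],[[0,-20,-40],[0,0,0]],[[0,0,-40],[0,0,0]],[[0,0,-40],[0,0,0]],[[0,0,0],[0,0,0]],[[0,0,0],[0,0,0]]]}}

```text
time_s: 16.3
tool_pos: [0.5335, -0.0727, 0.2229]
tool_rot: [-90.0, -0.1, -66.2]
force: [0.3, 0.7, 0.2]
grip_width: 0.0003
```

Run:
```python
from h import *
import cv2
a=env.read_camera("scene");b=env.read_camera("top")
f=lambda im,x,y:cv2.resize(im[y-32:y+32,x-32:x+32],(260,260),interpolation=2)
cv2.imwrite("pics/a5.png",np.vstack([np.hstack([f(a,273,225),f(a,143,236),f(a,318,157)]),np.hstack([f(b,263,156),f(b,376,199),f(b,167,224)])])[:,:,::-1])
cv2.imwrite("pics/a6.png",a[:,:,::-1])
o=env.get_obs();print(o["time_s"],o["tool_pos"],o["force"],o["tool_rot"])
```

```text
16.4 [ 0.53469549 -0.07133417  0.22275212] [-0.42413308  0.6798636   0.58957049] [-8.99406200e+01  6.22575853e-03 -6.60650462e+01]
```

View pics/a5.png

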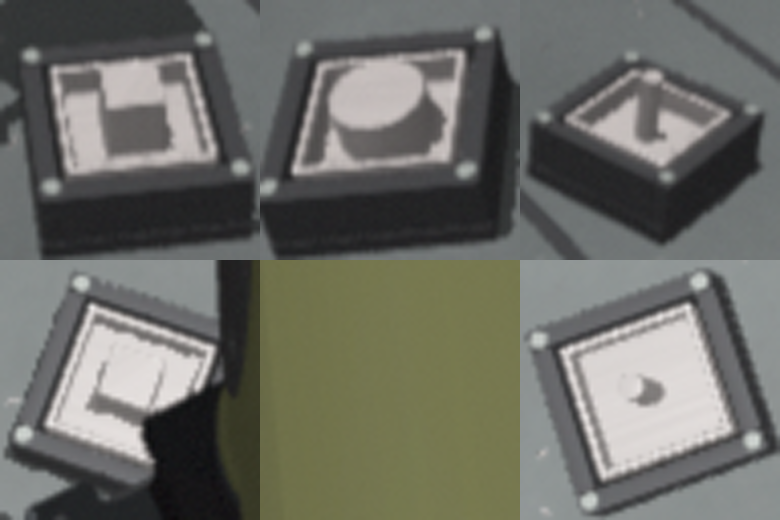

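View pics/a6.png

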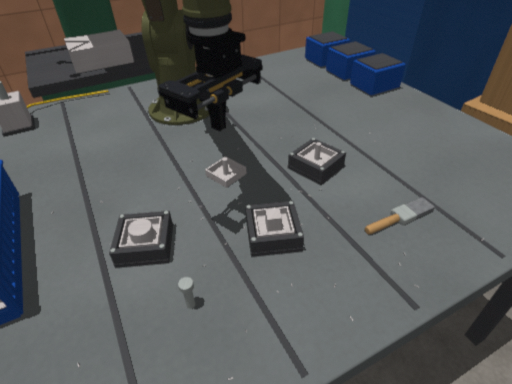

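All three rims look flush, and the spare (227,172), stud (187,292) and brush (400,215) are where they were. The arm is clear, so I hand the job in.

```bash
python3 -c "
from cell import env
print(env.sign_off()); print(env.get_obs()['time_s'])"
```

```text
the job is handed in; nothing more can be done
None
the job is handed in; nothing more can be done
```

I pressed all three castings home with the shut fingertips, in the order boss, pin, square, and handed the job in at about 16.4 s. No verdict was reported.

- **Pressing force:** each casting slid at roughly 3–5 N. I then pressed about 3 mm past the seat, where the readings were 9.5 N (boss), 8.5 N (pin) and 10.1 N (square). These roughly fit the pad's stated spring rate with the casting on its stop, and every reading was well under 25 N.
- **Rims after release:** the scene camera showed all three rims flush. The top camera agreed for the pin, and for the boss when I checked it right after pressing. In the last top view the arm hid the boss and part of the square nest, so that view does not confirm the square.
- **Bystanders and arm:** by eye in the last scene picture, the spare, brush and stud had not moved. I did not measure how far they were from their starting positions. At hand-in the arm was clear at z 0.22 m, with only sensor noise on the force.

The two cameras disagreed by about 3 mm on the nest centres, so I used values between them. Seating was judged from force, tool height and pictures, because the casting joint values cannot be read directly.

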